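# Load the nut cracker and strike its pin

### The job

Tip the four nuts from the scoop through the funnel into the nut cracker's chamber and stand the scoop back on the counter. Then take the mallet and, holding it in line with the leaning pin, strike the sprung pin two brisk blows, lifting clear to let it spring back between them. Stand the mallet back on its cork coaster and leave the pepper mill, mug, dish and spoon where they are.

Things in the scene. Friction and masses are not known exactly. Their poses are not given: they have to be found in the camera images.
- cracker: Fixed nut cracker: green base plate, clear upright chamber (inside 50 mm wide, floor at z 22 mm) under a steel funnel (inside 124 mm wide at its rim, z 135; 50 mm at its throat, z 86), and a leaning green barrel with a sprung brass pin on its -x side (toward the robot, within 20 deg). Origin: on the counter below the chamber and funnel axis; z up. Base x -135 to 70, y +-60, 16 mm high.
- pin_top (a point): Centre of the top face of the pin's flat brass head (28 mm wide, 8 mm thick). z points out of it along the pin, 35 deg from vertical, leaning to the cracker's -x (away from the chamber); struck, the pin moves along -z. At rest it is at x -115, y 0, z 100 mm in the cracker's frame.
- pin (a joint): How far the pin is driven in (m): 0 at rest (spring holds it up), 0.024 at its stop; the spring takes about 2 N at the start and 9 N at the stop, and returns it.
- scoop: Aluminium scoop holding the nuts, on the counter; 160 g. Origin: on the counter under the tray; z up. It pours over its -x end: lip at x -50, z 25 mm, inside 50 mm wide, walls 46 high. Its floor falls 12 deg back to the rear wall (x 42): level keeps the nuts in, tipping the lip down 40 to 50 deg empties it. Upright wooden handle, 24 (x) by 20 (y) mm, centre x 58, y 0, top z 115; grip near z 92.
- mallet: Dark wooden mallet, turned, standing on its striking face on the coaster with the handle up. Origin: centre of the flat striking face (54 mm wide); z along the handle. Head 42 mm high, then a taper to 50, then a round handle 26 mm thick up to 120 mm. About 300 g. Grip near z 92.
- coaster: Round cork coaster fixed to the counter, 110 mm wide, 6 mm thick. Origin: centre of its underside.
- nut0_center (a point): Centre of one macadamia nut: a brown ball 23 mm across, 10 g, at first lying in the scoop.
- nut1_center (a point): Centre of one macadamia nut: a brown ball 23 mm across, 10 g, at first lying in the scoop.
- nut2_center (a point): Centre of one macadamia nut: a brown ball 23 mm across, 10 g, at first lying in the scoop.
- nut3_center (a point): Centre of one macadamia nut: a brown ball 23 mm across, 10 g, at first lying in the scoop.
- pepper_mill: Bystander: turned wooden pepper mill, 58 mm wide, 198 mm high. Origin: centre of its underside.
- mug: Bystander: blue mug, 76 mm wide, 85 mm high, handle at its +y. Origin: centre of its underside.
- dish: Bystander: low white dish, 80 mm wide, 26 mm high. Origin: centre of its underside.
- spoon: Bystander: wooden spoon lying flat, 200 mm long. Origin: centre of its underside.

How it is judged (in metres and radians):
On the way, in this order (a step that is already met when the one before it is completed fails the run):
1. all four nuts are in the chamber, below the funnel's throat (horizontal distance between each of nut0_center, nut1_center, nut2_center, nut3_center and cracker below 0.025 m and z of nut0_center in the frame of cracker between 0.022 and 0.086 m and z of nut1_center in the frame of cracker between 0.022 and 0.086 m and z of nut2_center in the frame of cracker between 0.022 and 0.086 m and z of nut3_center in the frame of cracker between 0.022 and 0.086 m), for 0.2 s.
2. the scoop stands upright on the counter, let go (angle between scoop's own z axis and vertical below 0.1 rad and height (world z) of scoop below 0.008 m and contact force between the fingers and scoop below 0.1 N), for 0.2 s.
3. first blow: mallet face centred on the pin head within 15 mm, handle in line with the pin within 15 degrees, pin driven past 10 of its 24 mm and still faster than 40 mm/s there (value of joint pin above 0.01 m and velocity of joint pin above 0.04 m/s and distance between mallet and pin_top below 0.015 m and angle between the z axis of mallet and the z axis of pin_top, either way round below 0.262 rad).
4. mallet lifted over 30 mm from the pin's head, and the pin sprung back to within 3 mm of rest (value of joint pin below 0.003 m and distance between mallet and pin_top above 0.03 m), for 0.1 s.
5. second blow, just like the first (all of step 3).
At the end, for the whole second after the job is handed in: All four nuts lie in the chamber below the throat, the pin is back up (within 3 mm), the scoop stands upright on the counter and the mallet stands on its face on the coaster, handle up, within 28 mm of the coaster's centre (both within 6 degrees of upright, at rest), and the robot touches nothing (all of step 1 and all of step 2 and value of joint pin below 0.003 m and horizontal distance between mallet and coaster below 0.028 m and height (world z) of mallet between 0.003 and 0.01 m and angle between mallet's own z axis and vertical below 0.1 rad and linear speed of each of mallet, scoop below 0.02 m/s and contact force between the fingers and anything else below 0.1 N).
It fails at once if a nut is touched with the fingers or arm (over 0.5 N) (contact force between any of the fingers, the arm and nut0 above 0.5 N or contact force between any of the fingers, the arm and nut1 above 0.5 N or contact force between any of the fingers, the arm and nut2 above 0.5 N or contact force between any of the fingers, the arm and nut3 above 0.5 N).
It fails at once if the pin is touched with the fingers, the arm or the scoop (over 0.5 N) instead of the mallet (contact force between any of the fingers, the arm, scoop and pin above 0.5 N).
It fails at once if a bystander (pepper mill, mug, dish or spoon) is moved more than 20 mm (distance of any of pepper_mill, mug, dish, spoon from where it was at the start of the episode above 0.02 m).
It also fails if it takes over 72 s, if anything falls off the work surface, if the arm or the gripper's body presses on something with over 40 N, if the wrist force passes 120 N, or if a joint passes its speed limit or range.

### The arm

A 6-joint arm with a two-finger parallel gripper is mounted at the origin on the work surface. World frame = base frame: x ahead of the robot, y to its left, z up, the work surface at z = 0. Lengths are in mm, angles in rad, forces in N, time in s.
With the tool pointing down it reaches from about 275 to 750 mm from the base axis. Payload 10.2 kg.
Tool frame: the origin (TCP) lies midway between the tips of the shut fingers; the grasp point (between the pads) lies 19 mm behind it; z points along the fingers, y is the line along which they close (so a half turn about z gives the same grasp; the last joint's range is limited). The gripper opens to 85 mm and grips with 20 to 120 N. Pads are 22 mm wide; open, the fingers measure 114 mm over their backs; the gripper's body (76 mm by 85 mm) begins 54 mm behind the grasp point. The pads swing forward as they close: fully open they stand 13 mm farther back than shut.
Start: joints at [0.994, 0.313, 1.498, -0, 1.331, -0.223], TCP at [181.907, 492.485, 231.294] pointing down, gripper open.
Joint ranges: [-2.94, 2.94], [-0.97, 2.17], [0.19, 2.56], [-1.23, 4.37], [0.02, 3.11], [-2.88, 2.88]. Speed limits (rad/s): [2.39, 2.39, 3.01, 3.14, 3.14, 3.14].

### API

Orientations are given as a unit quaternion [w, x, y, z].
In Python, from rig import ctrl, capture, camera_info gives the robot as it stands.
- The arm moves only by the tool apply_moves, never from a script. Its argument "targets" is a list of rows, each a list of 3 entries, a list of its own where there are three numbers: the finger opening in mm, from 0 to 85.4, then the shift along the world's x, y, z in mm, then the turn, a rotation vector about the world's x, y, z in degrees. In form: [[grip, [dx, dy, dz], [rx, ry, rz]], ...]. A call has 1 to 20 rows; each row is the pose to reach, as a shift and turn from the pose commanded when the call began; what a row does not reach only later rows make up. A row lasts 1/10 s, in which the tool goes at most 50 mm and 8.59 degrees, less where a joint would pass 70% of its speed; a pose out of reach is approached as far as the arm can. A call with a gripper value outside its range is refused whole. The fingers move at their own pace and stop on an object; "squeeze" is the grip in N (left out, the last holds). Time passes only in rows, so rows that repeat a pose let the fingers close. It gives the time, the measured TCP pose, the force, the opening and the grip force at its end, in the units of the state.
- ctrl.sense(): the state, without advancing time (a new reading comes with each control period).
- capture(name): name is "scene" or "side" or "wrist"; returns (picture, depth): 400x640x3 uint8, blue, green, red; 400x640 float32, mm along the optical axis (not along the pixel's ray), 0 where there is no reading.
- camera_info(name): a dict with "vfov" (degrees; the focal length in pixels is half the picture's height over the tangent of half this angle, whatever the lens; pixels are square), "cx", "cy" (the principal point, pixels), "extrinsics" (4x4, takes a point from camera to world coordinates). Camera axes: x right, y down, z forward; pixel columns grow to the right and rows downward; lengths in mm; the calibration is good to about 2 mm. A picture is of the moment at which its call begins: read the wrist's pose just before it. camera_info takes no time and is no camera call; for the wrist camera it gives the pose at the moment of the call.
- ctrl.finish_job(): hands the job in; it is judged then, once.
The state is a dict: "time_s": time; "joints": joint angles; "dq": joint speeds; "tau": joint torques, N m; "eef_pos": TCP position; "ee_rot": TCP orientation; "force": force on the tool from outside, world axes, zero at the start; "wrist_torque": the same for the moment, N m; "grip_width": opening from 0.0 (shut) to 1.0 (fully open); "grip_force": force on a finger pad.
Only numpy, scipy, OpenCV 4.12 (cv2) and the standard library are available. Lean on these libraries where they do the work, as an engineer would, in place of code of your own. Each camera call takes 0.05 s, during which the arm holds its last target. There are 200 camera calls.

## Working session

There is one attempt and no reset: what is moved stays moved. The work goes in short steps, Python scripts to look and compute and a tool call to move; the robot and the scene stay as the last step left them, time stands still between calls to the robot, and variables do not carry over. Pictures are saved under pics/ and viewed, at most 10 in all, crops included, and the job is handed in when it is done.

Besides the shell and the picture viewer there is one more tool, called after "Call:" in YAML: its name, and indented under it one key for each argument. apply_moves: Moves the arm, as the interface text tells. Its arguments: {"type":"object","properties":{"targets":{"type":"array","items":{"type":"array"}},"squeeze":{"type":"number"}},"required":["targets"]}

```bash
mkdir -p pics; ls
cat > h.py <<'E'
import numpy as np, cv2
from rig import ctrl, capture, camera_info
def cap(n,f=None):
    i=camera_info(n); p,d=capture(n)
    np.savez('last_%s.npz'%n,p=p,d=d,E=np.array(i['extrinsics']),v=i['vfov'],c=[i['cx'],i['cy']])
    if f: cv2.imwrite('pics/'+f,p)
    return p,d
def load(n): 
    z=np.load('last_%s.npz'%n); return z
def cloud(z):
    f=200/np.tan(np.radians(float(z['v']))/2); d=z['d']; v,u=np.mgrid[:400,:640]
    P=np.stack([(u-z['c'][0])/f*d,(v-z['c'][1])/f*d,d,np.ones_like(d)],-1)@z['E'].T
    P=P[...,:3]; P[d==0]=np.nan
    return P
E
python3 - <<'E'
from h import *
for n in ('scene','side','wrist'):
    p,d=cap(n); i=camera_info(n); print(n,i['vfov'],np.round(i['extrinsics'],2).tolist(),(d>0).mean())
a=[load(n)['p'] for n in('scene','side')]
cv2.imwrite('pics/a.png',cv2.resize(a[0],(800,500))); cv2.imwrite('pics/b.png',cv2.resize(a[1],(800,500)))
print(ctrl.sense())
E
```

```text
pics
scene 52.82769817842249 [[-0.72, 0.56, -0.42, 909.24], [0.7, 0.59, -0.41, 286.7], [0.02, -0.58, -0.81, 777.45], [0.0, 0.0, 0.0, 1.0]] 0.9960703125
side 44.23420323704741 [[-0.88, -0.37, 0.3, 219.65], [-0.48, 0.67, -0.57, 579.04], [0.02, -0.64, -0.77, 928.43], [0.0, 0.0, 0.0, 1.0]] 0.9961796875
wrist 63.809297605883394 [[0.35, 0.9, 0.27, 112.65], [0.94, -0.33, -0.1, 517.57], [-0.0, 0.29, -0.96, 373.9], [0.0, 0.0, 0.0, 1.0]] 0.9957109375
{'time_s': 0.15, 'joints': array([ 9.93606675e-01,  3.13325533e-01,  1.49821057e+00, -2.32212047e-05,
        1.33101993e+00, -2.23407647e-01]), 'dq': array([-0.00111064, -0.00239005, -0.00338578,  0.00249263, -0.00126006,
       -0.00082712]), 'tau': array([ 1.59622476e-03, -4.12368107e+01, -2.59793222e+01, -2.19203084e-04,
        3.29648989e-03,  2.99503893e-05]), 'eef_pos': array([181.80461544, 492.32303528, 230.88404145]), 'ee_rot': array([-1.77326816e-04,  1.75967205e-01,  9.84395911e-01, -4.48006791e-04]), 'force': array([-1.02993494,  0.23992759, -0.32194031]), 'wrist_torque': array([-0.00574813,  0.00623423,  0.00413882]), 'grip_force': 0.0, 'grip_width': 1.0062687088274398}
```

View pics/a.png

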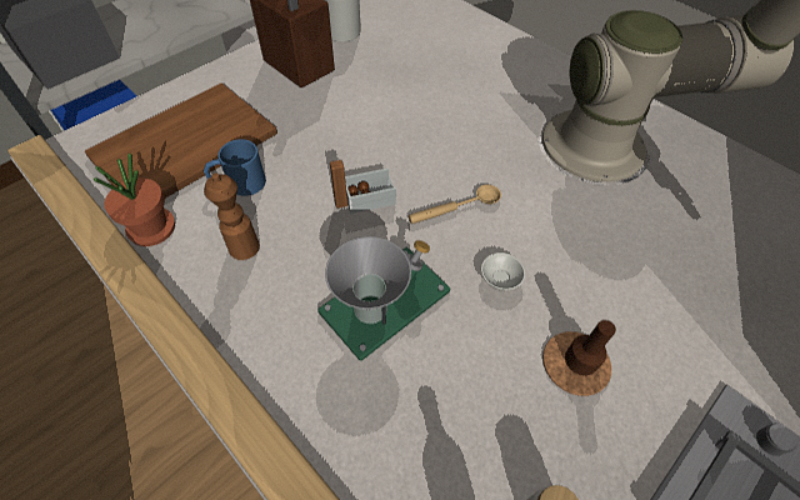

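View pics/b.png

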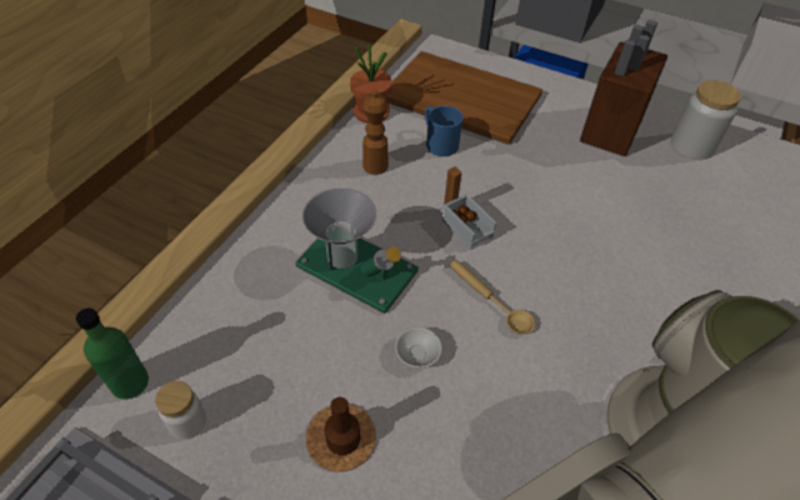

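The scene view shows the scoop at (365,187), its handle at (338,185), the funnel at (369,272), the pin head at (422,247), the mallet at (590,350) and the dish at (502,270). The side view shows the same layout. Next I'll build a top-down map from both depth images.

Run:
```python
from h import *
img=np.full((600,700,3),60,np.uint8); H=np.full((600,700),-9.)
pts=[];cols=[]
for n in('scene','side'):
    z=load(n); P=cloud(z).reshape(-1,3); C=z['p'].reshape(-1,3); k=np.isfinite(P).all(1); pts.append(P[k]);cols.append(C[k])
    for name,(u,v) in (dict(handle=(338,163),cup=(370,250),pin=(422,246),mallet=(605,326),dish=(502,262),mug=(240,145),mill=(220,180),spoonA=(415,216),spoonB=(488,193)) if n=='scene' else dict(handle=(454,172),pin=(394,254),mallet=(340,405),coaster=(320,450),mill=(375,100),spoonA=(455,264),spoonB=(520,320))).items():
        print(n,name,np.round(cloud(z)[int(v/1.25),int(u/1.25)],0))
P=np.vstack(pts);C=np.vstack(cols)
# top view: x up, y left ; x 200..800,y -350..350 at 1mm
o=np.argsort(P[:,2]);P=P[o];C=C[o]
r=(800-P[:,0]).astype(int);c=(350-P[:,1]).astype(int)
k=(r>=1)&(r<599)&(c>=1)&(c<699)&(P[:,2]<230)
for dr in(0,1):
  for dc in (0,1): img[r[k]+dr,c[k]+dc]=C[k]
cv2.imwrite('pics/top.png',img)
```

```text
scene handle [ 521. -252.  117.]
scene cup [610. -67. 117.]
scene pin [536. -24. 104.]
scene mallet [458. 268. 125.]
scene dish [405.  61.  12.]
scene mug [ 602. -463.   69.]
scene mill [ 721. -293.  186.]
scene spoonA [ 446. -121.   18.]
scene spoonB [286. -68.   3.]
side handle [ 522. -254.  114.]
side pin [531. -27.  99.]
side mallet [455. 271. 129.]
side coaster [479. 303.   8.]
side mill [ 719. -295.  182.]
side spoonA [ 449. -123.   17.]
side spoonB [296. -73.   2.]
```

View pics/top.png

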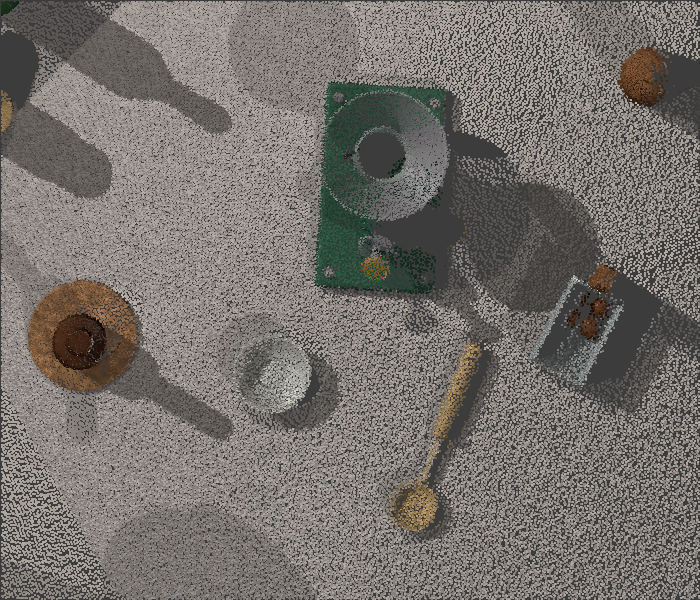

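The top view (1 mm/px) shows everything clearly: funnel centre near (385,155), pin (375,268), scoop handle (603,277), mallet (78,342) and coaster (83,335). Now I'll fit these.

```bash
cat > fit.py <<'E'
from h import *
from scipy.optimize import least_squares
def circ(xy,r=None,rob=2.):
    c=np.median(xy,0)
    f=lambda p: np.hypot(*(xy-p[:2]).T)-(p[2] if r is None else r)
    return least_squares(f,[*c,r or 30],loss='soft_l1',f_scale=rob).x
E
python3 - <<'E'
from fit import *
for n in('scene','side'):
    z=load(n);P=cloud(z);C=z['p'].astype(int);k=np.isfinite(P).all(-1);P=P[k];C=C[k]
    box=lambda x0,x1,y0,y1,z0,z1:(P[:,0]>x0)&(P[:,0]<x1)&(P[:,1]>y0)&(P[:,1]<y1)&(P[:,2]>z0)&(P[:,2]<z1)
    print('==',n,'table z',np.median(P[box(350,400,-50,0,-20,20)][:,2]))
    # funnel rim
    q=P[box(560,730,-120,50,131,142)]; print('rim',len(q),circ(q[:,:2]),q[:,2].max())
    q=P[box(575,715,-110,35,95,130)]; 
    # cone fit inner: r=25+(z-86)*37/49
    f=lambda p:np.hypot(q[:,0]-p[0],q[:,1]-p[1])-(25+(q[:,2]-86-p[2])*37/49)
    print('cone',least_squares(f,[645,-36,0],loss='soft_l1',f_scale=2).x,len(q))
    # pin: yellowish
    m=box(505,560,-60,10,80,125)&(C[:,2]-C[:,0]>40)
    q=P[m];print('pin',len(q),q.mean(0),np.median(q,0),q.min(0),q.max(0)); 
    u,s,v=np.linalg.svd(q-q.mean(0));print(' n',v[2],s/np.sqrt(len(q)))
    # green base
    m=box(480,740,-120,60,12,20)&(C[:,1]>C[:,2]+20)
    q=P[m][:,:2].astype(np.float32);print('base',len(q),cv2.minAreaRect(q))
    # coaster
    m=box(400,530,200,360,3,10)&(C[:,2]-C[:,0]>35); q=P[m]; print('coaster',cv2.minEnclosingCircle(q[:,:2].astype(np.float32)),np.median(q[:,2]),len(q))
    q=P[box(420,500,220,320,60,115)]; print('mallet handle r13',circ(q[:,:2],13),len(q))
    q=P[box(420,500,220,320,118,140)]; print('mallet top',q.mean(0),cv2.minEnclosingCircle(q[:,:2].astype(np.float32)))
    q=P[box(420,500,220,320,14,44)]; print('mallet head r27',circ(q[:,:2],27))
    # scoop handle
    m=box(490,550,-290,-220,108,125); q=P[m];print('sc top',q.mean(0),cv2.minAreaRect(q[:,:2].astype(np.float32)),len(q))
    q=P[box(490,550,-290,-220,60,105)];print('sc handle',cv2.minAreaRect(q[:,:2].astype(np.float32)),len(q))
    m=box(400,540,-300,-160,32,49)&(abs(C[:,2]-C[:,0])<35); q=P[m];print('sc walls',cv2.minAreaRect(q[:,:2].astype(np.float32)),len(q))
    m=box(400,540,-300,-160,8,60)&(C[:,2]-C[:,0]>30)
    q=P[m];print('nuts',q.mean(0),len(q))
E
```

```text
== scene table z -0.6691299031307949
rim 487 [645.44360454 -32.63085415  62.77852692] 137.10296489783013
cone [644.96596907 -33.27997582  -1.74727042] 1831
pin 88 [535.52706488 -22.96338601 100.23341162] [536.02423828 -22.49640634 101.18857876] [521.72848891 -35.80032725  89.61515706] [545.29234454 -11.78144201 108.05403768]
 n [ 0.45378351 -0.11210204 -0.88403261] [7.25492176 6.38430889 2.77141486]
base 2366 ((613.8650512695312, -29.49634552001953), (118.17650604248047, 203.34251403808594), 86.19043731689453)
coaster ((466.16357421875, 268.7781677246094), 55.08722686767578) 5.268701733789044 1261
mallet handle r13 [458.25534406 270.66027535  13.        ] 236
mallet top [460.90872697 270.92426352 124.31111174] ((459.1333923339844, 270.3138427734375), 13.596056938171387)
mallet head r27 [457.97600132 270.75055272  27.        ]
sc top [ 523.39208679 -253.00097629  113.0688283 ] ((522.7127685546875, -253.92654418945312), (20.887296676635742, 23.076311111450195), 51.02325439453125) 78
sc handle ((527.2522583007812, -250.95962524414062), (15.072509765625, 28.09661865234375), 34.0211486816
[... 764 characters left out ...]
5.733906108355768 1355
mallet handle r13 [444.75174553 288.54683149  13.        ] 181
mallet top [457.31575555 272.35171311 125.15082781] ((458.1188659667969, 271.4550476074219), 12.984743118286133)
mallet head r27 [430.14505398 308.83887649  27.        ]
sc top [ 521.03583292 -251.8481761   113.65558673] ((522.5778198242188, -253.78424072265625), (19.154277801513672, 26.013273239135742), 61.88218307495117) 68
sc handle ((520.5064086914062, -247.37240600585938), (28.435304641723633, 17.62369728088379), 12.500619888305664) 151
sc walls ((478.7479248046875, -231.81646728515625), (62.87656784057617, 119.16744995117188), 61.65702819824219) 394
nuts [ 493.49128611 -242.04099064   35.66441736] 157
```

Call:
apply_moves:
  targets:
    - [60, [20, -40, 0], [0, 0, -6]]
    - [60, [40, -85, 0], [0, 0, -14]]
    - [60, [60, -130, 0], [0, 0, -22]]
    - [60, [80, -175, 0], [0, 0, -30]]
    - [60, [100, -220, 0], [0, 0, -38]]
    - [60, [120, -265, 0], [0, 0, -46]]
    - [60, [140, -310, 0], [0, 0, -54]]
    - [60, [160, -355, 0], [0, 0, -62]]
    - [60, [180, -400, 0], [0, 0, -70]]
    - [60, [200, -445, 0], [0, 0, -78]]
    - [60, [220, -490, -5], [0, 0, -86]]
    - [60, [240, -535, -10], [0, 0, -92]]
    - [60, [260, -580, -15], [0, 0, -97]]
    - [60, [280, -620, -20], [0, 0, -97]]
    - [60, [300, -660, -20], [0, 0, -97]]
    - [60, [320, -700, -20], [0, 0, -97]]
    - [60, [335, -735, -20], [0, 0, -97]]
    - [60, [340.5, -746, -20], [0, 0, -97]]
    - [60, [340.5, -746, -20], [0, 0, -97]]

```text
time_s: 2.05
eef_pos: [522.4, -254.8, 210.3]
ee_rot: [-0.001, 0.854, 0.52, -0.0]
force: [-0.2, -0.8, -0.2]
grip_width: 0.702
grip_force: 0.0
```

Run:
```python
from fit import *
s=ctrl.sense(); print(s['time_s'],s['joints'],s['eef_pos'],s['ee_rot'],s['grip_width'])
cap('wrist','w1.png')
z=load('wrist');P=cloud(z);C=z['p'].astype(int);k=np.isfinite(P).all(-1);P=P[k];C=C[k]
box=lambda x0,x1,y0,y1,z0,z1:(P[:,0]>x0)&(P[:,0]<x1)&(P[:,1]>y0)&(P[:,1]<y1)&(P[:,2]>z0)&(P[:,2]<z1)
q=P[box(490,560,-290,-220,106,125)];print('top',len(q),q.mean(0),cv2.minAreaRect(q[:,:2].astype(np.float32)))
m=box(400,540,-300,-160,32,49)&(abs(C[:,2]-C[:,0])<35); q=P[m];print('walls',cv2.minAreaRect(q[:,:2].astype(np.float32)),len(q))
```

```text
2.05 [-6.55243430e-01  4.53362755e-01  1.35176119e+00 -5.79301460e-05
  1.33758397e+00 -1.77499711e-01] [ 522.4396319  -254.84205548  210.33289209] [-5.09926311e-04  8.54331411e-01  5.19728322e-01 -2.27421874e-04] 0.7023630420779136
top 772 [ 523.84215849 -255.10446061  114.66054272] ((523.6160888671875, -256.0204162597656), (19.50733184814453, 23.716732025146484), 62.35358428955078)
walls ((481.201416015625, -234.41232299804688), (58.68453598022461, 117.44390106201172), 62.07021713256836) 1798
```

View pics/w1.png

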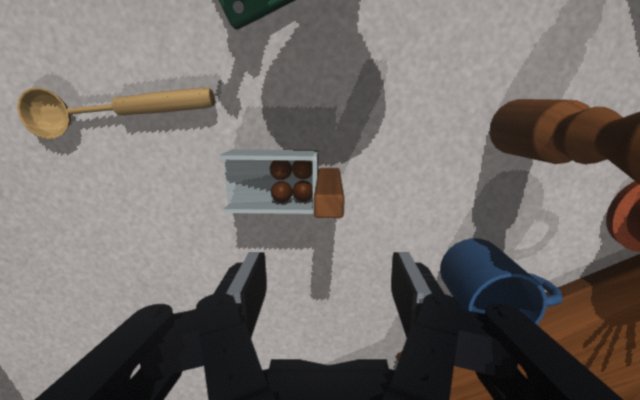

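The wrist view shows the handle at (329,193) and four nuts at (281–302,170–190). The fit puts the handle at (523.4,-255.3) and the yaw at -27.7°. I'll descend and grip.

Call:
apply_moves:
  targets:
    - [60, [1, -0.5, -30], [0, 0, 0]]
    - [60, [1, -0.5, -70], [0, 0, 0]]
    - [60, [1, -0.5, -105], [0, 0, 0]]
    - [60, [1, -0.5, -128], [0, 0, 0]]
    - [60, [1, -0.5, -137], [0, 0, 0]]
    - [60, [1, -0.5, -137], [0, 0, 0]]
    - [40, [1, -0.5, -137], [0, 0, 0]]
    - [20, [1, -0.5, -137], [0, 0, 0]]
    - [15, [1, -0.5, -137], [0, 0, 0]]
    - [15, [1, -0.5, -137], [0, 0, 0]]
    - [15, [1, -0.5, -137], [0, 0, 0]]
    - [15, [1, -0.5, -137], [0, 0, 0]]
    - [15, [1, -0.5, -137], [0, 0, 0]]
  squeeze: 60

```text
time_s: 3.4
eef_pos: [523.6, -254.2, 75.7]
ee_rot: [0.001, 0.854, 0.521, 0.0]
force: [-2.3, 2.0, 5.5]
grip_width: 0.275
grip_force: 58.6
```

```bash
python3 -c "
from h import *
s=ctrl.sense(); print(s['time_s'],s['joints'].tolist(),s['eef_pos'],s['ee_rot'],s['grip_width'],s['grip_force'])"
```

```text
3.4 [-0.6530143606176962, 0.595252645530278, 1.5027441422005041, -6.069238784848229e-05, 1.0422967554457272, -0.17708261376942658] [ 523.64679455 -254.16548801   75.71931798] [6.15004463e-04 8.53855683e-01 5.20509413e-01 2.10662497e-04] 0.2753925183686134 58.606356382369995
```

Call:
apply_moves:
  targets:
    - [15, [0, 0, 4], [0, 0, 0]]
    - [15, [0, 0, 12], [0, 0, 0]]
    - [15, [0, 0, 26], [0, 0, 0]]
    - [15, [0, 0, 46], [0, 0, 0]]
    - [15, [0, 0, 66], [0, 0, 0]]
    - [15, [0, 0, 86], [0, 0, 0]]
    - [15, [0, 0, 106], [0, 0, 0]]
    - [15, [0, 0, 126], [0, 0, 0]]
    - [15, [0, 0, 144], [0, 0, 0]]
    - [15, [0, 0, 156], [0, 0, 0]]
    - [15, [0, 0, 160], [0, 0, 0]]
    - [15, [0, 0, 160], [0, 0, 0]]

```text
time_s: 4.6
eef_pos: [523.4, -254.0, 234.6]
ee_rot: [0.0, 0.854, 0.52, 0.0]
force: [-0.2, -0.1, -2.4]
grip_width: 0.271
grip_force: 58.9
```

Run:
```python
from h import *
s=ctrl.sense(); print(s['time_s'],s['joints'].tolist(),s['eef_pos'],s['ee_rot'],s['grip_width'],s['grip_force'],s['force'])
cap('side'); cv2.imwrite('pics/s2.png',cv2.resize(load('side')['p'][60:300,180:500],(640,480),interpolation=cv2.INTER_CUBIC))
from scipy.optimize import least_squares
D=[([.993607,.313326,1.498211],[181.80,492.32,230.88]),([-.655243,.453363,1.351761],[522.44,-254.84,210.33]),([-.653014,.595253,1.502744],[523.65,-254.17,75.72]),(s['joints'][:3],s['eef_pos'])]
def fk(p,j):
    a2,a3,de,c,off,r0=p
    r=r0+a2*np.sin(j[1])+a3*np.sin(j[1]+j[2]+de); z=c+a2*np.cos(j[1])+a3*np.cos(j[1]+j[2]+de)
    return np.array([r*np.cos(j[0])-off*np.sin(j[0]),r*np.sin(j[0])+off*np.cos(j[0]),z])
f=lambda p:np.concatenate([fk(p,j)-x for j,x in D]+[[p[2]*50,p[5]*.1]])
r=least_squares(f,[450,400,0,0,116,0]);print(r.x,r.cost,np.round(r.fun,1))
```

```text
4.6 [-0.6531066342535957, 0.4368710318237222, 1.3127586422610356, 2.5847397489259123e-05, 1.391498393749158, -0.17712320301250278] [ 523.40269935 -254.01996628  234.59255352] [2.11947157e-04 8.53878445e-01 5.20472427e-01 9.59171843e-05] 0.271287409955024 58.86611223220825 [-0.19356749 -0.05990172 -2.36559821]
[ 4.26046805e+02  3.99064874e+02  6.29119210e-02 -5.54479796e+01
  1.16293694e+02  7.96829732e-01] 7.692744027088158 [ 0.6  1.  -0.3 -0.4  0.3  0.4  0.7 -0.6 -0.5 -1.2  0.9  0.5  3.1  0.1]
```

View pics/s2.png

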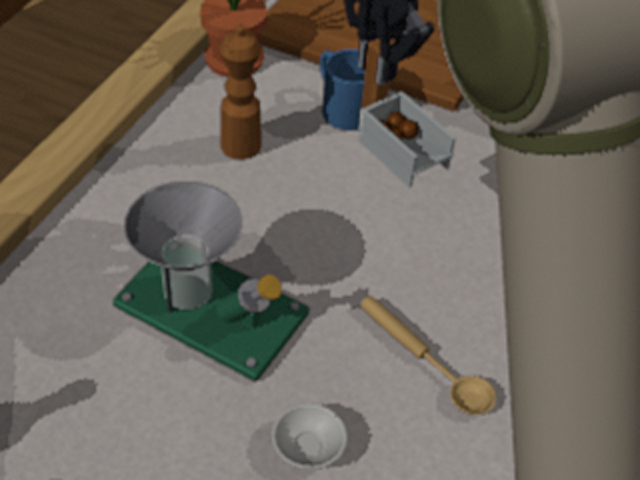

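The crop shows the scoop held level at (400,140) with the nuts in it. I'll carry it to the funnel and turn it so the handle points to the -y side.

Call:
apply_moves:
  targets:
    - [15, [4, 2, 0], [0, 0, -1]]
    - [15, [12, 7, 0], [0, 0, -3]]
    - [15, [24, 13, 0], [0, 0, -6]]
    - [15, [38, 21, 0], [0, 0, -9.5]]
    - [15, [53, 29, 0], [0, 0, -13]]
    - [15, [68, 38, 0], [0, 0, -17]]
    - [15, [83, 46, 0], [0, 0, -21]]
    - [15, [98, 54, 0], [0, 0, -25]]
    - [15, [113, 63, 0], [0, 0, -29]]
    - [15, [128, 71, -2], [0, 0, -33]]
    - [15, [142, 79, -5], [0, 0, -36.5]]
    - [15, [154, 86, -9], [0, 0, -39.5]]
    - [15, [163, 91, -12], [0, 0, -41.5]]
    - [15, [168, 93.5, -14], [0, 0, -42.3]]
    - [15, [168, 93.5, -14], [0, 0, -42.3]]
    - [15, [168, 93.5, -14], [0, 0, -42.3]]

```text
time_s: 6.25
eef_pos: [691.2, -160.7, 220.0]
ee_rot: [-0.0, 0.984, 0.177, -0.0]
force: [0.4, 0.1, -2.6]
grip_width: 0.271
grip_force: 58.9
```

Run:
```python
from h import *
s=ctrl.sense(); print(s['time_s'],s['joints'].tolist(),s['eef_pos'],s['ee_rot'],s['grip_width'],s['grip_force'],s['force'])
cap('scene');cap('side')
a=load('scene')['p'][120:320,180:440];b=load('side')['p'][60:260,180:440]
cv2.imwrite('pics/s3.png',cv2.resize(np.vstack([a,b]),(780//1,1200//1))[:600] if 0 else cv2.resize(np.hstack([a,b]),(800,308)))
# pour shifts: keep lip fixed while turning by -t about scoop y; scoop x azimuth phi
phi=np.radians(-70);ex=np.array([np.cos(phi),np.sin(phi),0]);ez=np.array([0,0,1.]);ey=np.cross(ez,ex)
for t in (5,10,15,20,25,30,35,40,45,50):
    c,sn=np.cos(np.radians(t)),np.sin(np.radians(t))
    X=108*c-50.7*sn-108; Z=108*sn+50.7*c-50.7
    print(t,np.round(X*ex+Z*ez,1),np.round(-t*ey,1))
```

```text
6.25 [-0.3930215400370644, 0.762395030405724, 0.8194088797268945, -0.00017013100912951929, 1.560339576621293, 0.8209095897749726] [ 691.18539922 -160.70750123  220.03241287] [-7.74148468e-05  9.84122892e-01  1.77488167e-01 -2.77662636e-04] 0.2711100942439814 58.890894055366516 [ 0.36744926  0.07639901 -2.55538427]
5 [-1.7  4.5  9.2] [-4.7 -1.7  0. ]
10 [-3.6  9.8 18. ] [-9.4 -3.4  0. ]
15 [-5.7 15.8 26.2] [-14.1  -5.1   0. ]
20 [-8.2 22.4 33.9] [-18.8  -6.8   0. ]
25 [-10.8  29.6  40.9] [-23.5  -8.6   0. ]
30 [-13.6  37.4  47.2] [-28.2 -10.3   0. ]
35 [-16.6  45.7  52.8] [-32.9 -12.    0. ]
40 [-19.8  54.4  57.6] [-37.6 -13.7   0. ]
45 [-23.1  63.4  61.5] [-42.3 -15.4   0. ]
50 [-26.5  72.7  64.6] [-47.  -17.1   0. ]
```

View pics/s3.png

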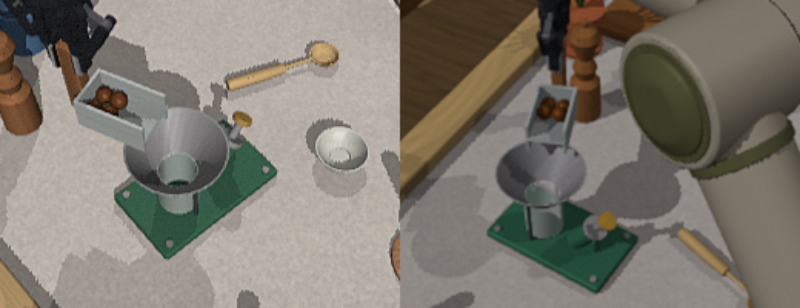

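The lip is over the funnel at (165,130) in the left crop and the nuts are still in the scoop. Now a slow pour about the lip.

Call:
apply_moves:
  targets:
    - [15, [-0.8, 2.2, 4.6], [-2.3, -0.9, 0]]
    - [15, [-1.7, 4.5, 9.2], [-4.7, -1.7, 0]]
    - [15, [-2.6, 7.1, 13.6], [-7, -2.6, 0]]
    - [15, [-3.2, 8.7, 16.3], [-8.5, -3.1, 0]]
    - [15, [-3.6, 9.8, 18], [-9.4, -3.4, 0]]
    - [15, [-4, 11, 19.7], [-10.3, -3.7, 0]]
    - [15, [-4.4, 12.2, 21.3], [-11.3, -4.1, 0]]
    - [15, [-4.8, 13.4, 23], [-12.2, -4.4, 0]]
    - [15, [-5.3, 14.6, 24.6], [-13.2, -4.8, 0]]
    - [15, [-5.7, 15.8, 26.2], [-14.1, -5.1, 0]]
    - [15, [-6.2, 17.1, 27.8], [-15, -5.4, 0]]
    - [15, [-6.7, 18.4, 29.3], [-16, -5.8, 0]]
    - [15, [-7.2, 19.7, 30.9], [-16.9, -6.1, 0]]
    - [15, [-7.7, 21, 32.4], [-17.9, -6.5, 0]]
    - [15, [-8.2, 22.4, 33.9], [-18.8, -6.8, 0]]
    - [15, [-8.7, 23.8, 35.3], [-19.7, -7.2, 0]]
    - [15, [-9.2, 25.2, 36.7], [-20.7, -7.5, 0]]
    - [15, [-9.7, 26.6, 38.1], [-21.6, -7.9, 0]]
    - [15, [-10.2, 28.1, 39.5], [-22.6, -8.2, 0]]
    - [15, [-10.8, 29.6, 40.9], [-23.5, -8.6, 0]]

```text
time_s: 8.35
eef_pos: [680.6, -130.8, 261.3]
ee_rot: [0.214, 0.961, 0.173, 0.037]
force: [0.3, 0.4, -2.4]
grip_width: 0.273
grip_force: 59.0
```

Run:
```python
from h import *
s=ctrl.sense(); print(s['time_s'],s['joints'].tolist(),s['eef_pos'],s['ee_rot'],s['grip_width'],s['force'])
cap('scene');cap('side')
a=load('scene')['p'][120:320,180:440];b=load('side')['p'][60:260,180:440]
cv2.imwrite('pics/s4.png',cv2.resize(np.hstack([a,b]),(800,308)))
```

```text
8.35 [-0.22670681027542913, 0.5817839668890571, 1.0813077961697102, -0.3837628266206341, 1.2511610669343274, 1.0674306687992818] [ 680.58442779 -130.76686932  261.34774162] [0.21412326 0.9606178  0.17311369 0.03736732] 0.2728661549862916 [ 0.27927634  0.36415437 -2.43611516]
```

View pics/s4.png

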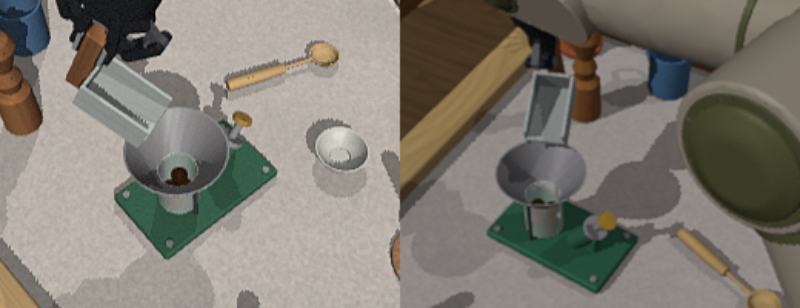

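The scoop is empty and brown nuts show in the chamber at (178,178). I'll tip it a little further to be sure, then bring it level.

Call:
apply_moves:
  targets:
    - [15, [-2.8, 7.8, 6.3], [-4.7, -1.7, 0]]
    - [15, [-5.8, 16.1, 11.9], [-9.4, -3.4, 0]]
    - [15, [-9, 24.8, 16.7], [-14.1, -5.1, 0]]
    - [15, [-9, 24.8, 16.7], [-14.1, -5.1, 0]]
    - [15, [-9, 24.8, 16.7], [-14.1, -5.1, 0]]
    - [15, [-5.8, 16.1, 14], [-9.4, -3.4, 0]]
    - [15, [-1, 5, 9], [-3, -1, 0]]
    - [15, [2.6, -7.2, 0], [4.7, 1.8, 0]]
    - [15, [5.1, -13.8, -4], [9.4, 3.5, 0]]
    - [15, [7.2, -19.8, -10], [14.1, 5.2, 0]]
    - [15, [9.1, -25.1, -18], [18.8, 6.9, 0]]
    - [15, [10.8, -29.6, -26], [23.5, 8.6, 0]]
    - [15, [10.8, -29.6, -26], [23.5, 8.6, 0]]
    - [15, [10.8, -29.6, -26], [23.5, 8.6, 0]]

```text
time_s: 9.85
eef_pos: [691.5, -161.5, 235.1]
ee_rot: [0.001, 0.984, 0.177, 0.0]
force: [0.8, 0.1, -0.9]
grip_width: 0.277
grip_force: 59.4
```

Run:
```python
from h import *
s=ctrl.sense(); print(s['time_s'],s['joints'].tolist(),s['eef_pos'],s['ee_rot'],s['grip_width'],s['force'])
cap('scene');z=load('scene');C=z['p'].astype(int)
m=((C[...,2]-C[...,0]>18)&(C[...,2]<130)).astype(np.uint8); m[:215]=0
u0=180;sub=C[120:320,180:440]
n,l,st,ce=cv2.connectedComponentsWithStats(m[:,270:330]);print(st[1:],ce[1:]+[270,0])
print(np.round(cloud(z)[225:245:4,285:310:4,:],0)[:, :, 2])
cv2.imwrite('pics/s5.png',cv2.resize(z['p'][140:280,200:380],(720,560),interpolation=cv2.INTER_CUBIC))
```

```text
9.85 [-0.39372676666956785, 0.75855123150987, 0.7882440927873267, -0.0007655440499083943, 1.5934510450360047, 0.821456876652717] [ 691.50940244 -161.54120497  235.11927287] [6.85968914e-04 9.84235339e-01 1.76862087e-01 3.59167841e-04] 0.27685320240096517 [ 0.76792701  0.0576633  -0.94989203]
[[ 17 229  16  12 118]
 [  0 398   2   2   3]] [[295.72033898 235.22033898]
 [270.33333333 398.66666667]]
[[ 79.  67.  63.  59.  66.  77.  87.]
 [ 65.  51.  57.  58.  48.  61.  88.]
 [ 50.  36.  55.  60.  53.  43.  90.]
 [ 86.  53.  55.  51.  37.  90. 108.]
 [110. 100.  91.  93. 104. 115. 127.]]
```

View pics/s5.png

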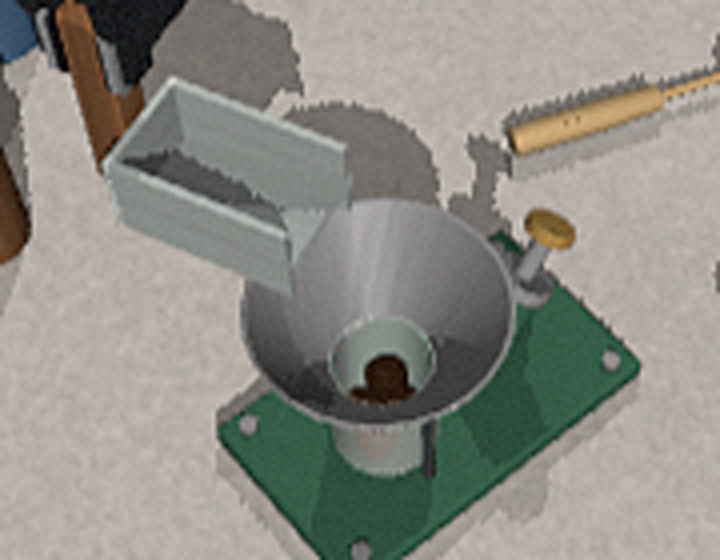

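The scoop is empty. One nut shows at (385,375) with its top at z≈60, so three lie below it. I'll carry the scoop back to its place.

Call:
apply_moves:
  targets:
    - [15, [-6, -3, 0], [0, 0, 2]]
    - [15, [-18, -10, 0], [0, 0, 5]]
    - [15, [-36, -20, 0], [0, 0, 9]]
    - [15, [-56, -31, 0], [0, 0, 14]]
    - [15, [-78, -43, 0], [0, 0, 20]]
    - [15, [-100, -55, 0], [0, 0, 26]]
    - [15, [-122, -67, 0], [0, 0, 32]]
    - [15, [-142, -79, 0], [0, 0, 37]]
    - [15, [-158, -88, 0], [0, 0, 41]]
    - [15, [-168, -93, -5], [0, 0, 42.3]]
    - [15, [-168, -93, -20], [0, 0, 42.3]]
    - [15, [-168, -93, -50], [0, 0, 42.3]]
    - [15, [-168, -93, -85], [0, 0, 42.3]]
    - [15, [-168, -93, -115], [0, 0, 42.3]]
    - [15, [-168, -93, -138], [0, 0, 42.3]]
    - [15, [-168, -93, -148], [0, 0, 42.3]]
    - [15, [-168, -93, -153], [0, 0, 42.3]]
    - [15, [-168, -93, -156], [0, 0, 42.3]]
    - [15, [-168, -93, -156], [0, 0, 42.3]]

```text
time_s: 11.8
eef_pos: [523.8, -253.6, 80.1]
ee_rot: [0.001, 0.854, 0.521, 0.0]
force: [-0.3, -0.3, -1.8]
grip_width: 0.271
grip_force: 59.4
```

Run:
```python
from h import *
s=ctrl.sense(); print(s['time_s'],s['eef_pos'],s['ee_rot'],s['grip_width'],s['force'],s['wrist_torque'])
```

```text
11.8 [ 523.82986797 -253.63815705   80.06417131] [8.03855589e-04 8.53783028e-01 5.20628298e-01 2.65183543e-04] 0.2711861360942752 [-0.31472442 -0.322507   -1.8302259 ] [ 0.00938078 -0.09579311 -0.01788748]
```

Call:
apply_moves:
  targets:
    - [15, [0, 0, -2], [0, 0, 0]]
    - [15, [0, 0, -3.5], [0, 0, 0]]
    - [15, [0, 0, -4.5], [0, 0, 0]]
    - [15, [0, 0, -4.5], [0, 0, 0]]
    - [26, [0, 0, -4.5], [0, 0, 0]]
    - [30, [0, 0, -4.5], [0, 0, 0]]
    - [40, [0, 0, -4.5], [0, 0, 0]]
    - [50, [0, 0, -4.5], [0, 0, 0]]
    - [60, [0, 0, -4.5], [0, 0, 0]]
    - [60, [0, 0, -4.5], [0, 0, 0]]
    - [60, [0, 0, 10], [0, 0, 0]]
    - [60, [0, 0, 40], [0, 0, 0]]
    - [60, [0, 0, 80], [0, 0, 0]]
    - [60, [0, 0, 120], [0, 0, 0]]
    - [60, [0, 0, 150], [0, 0, 0]]
    - [60, [0, 0, 150], [0, 0, 0]]

```text
time_s: 13.4
eef_pos: [524.6, -254.3, 233.7]
ee_rot: [0.004, 0.854, 0.521, 0.001]
force: [0.3, 0.2, -0.2]
grip_width: 0.702
grip_force: 0.0
```

Run:
```python
from h import *
s=ctrl.sense(); print(s['time_s'],s['eef_pos'],s['ee_rot'],s['force'])
cap('wrist','w2.png');z=load('wrist');P=cloud(z);C=z['p'].astype(int);k=np.isfinite(P).all(-1);P=P[k];C=C[k]
box=lambda x0,x1,y0,y1,z0,z1:(P[:,0]>x0)&(P[:,0]<x1)&(P[:,1]>y0)&(P[:,1]<y1)&(P[:,2]>z0)&(P[:,2]<z1)
q=P[box(490,560,-290,-220,106,125)];print('top',len(q),q.mean(0),cv2.minAreaRect(q[:,:2].astype(np.float32)))
m=box(400,540,-300,-160,32,56)&(abs(C[:,2]-C[:,0])<35); q=P[m];print('walls',cv2.minAreaRect(q[:,:2].astype(np.float32)),len(q),np.percentile(q[:,2],[50,95]))
```

```text
13.4 [ 524.60733154 -254.34104394  233.70942355] [0.00378047 0.85384    0.52051972 0.00147567] [ 0.30138287  0.19629567 -0.16245852]
top 659 [ 524.18943843 -255.07076864  114.6561239 ] ((523.7053833007812, -255.84158325195312), (19.43257713317871, 23.27263641357422), 62.24711227416992)
walls ((481.859619140625, -234.9443359375), (58.797977447509766, 117.84324645996094), 62.49131393432617) 1269 [45.83804401 47.44942205]
```

The scoop stands exactly where it was. On to the mallet.

Call:
apply_moves:
  targets:
    - [60, [-2, 15, 0], [0, 0, 2]]
    - [60, [-6, 45, 0], [0, 0, 5]]
    - [60, [-11, 85, 0], [0, 0, 9]]
    - [60, [-16, 125, 0], [0, 0, 14]]
    - [60, [-21, 165, 0], [0, 0, 19]]
    - [60, [-26, 205, 0], [0, 0, 24]]
    - [60, [-31, 245, 0], [0, 0, 29]]
    - [60, [-36, 285, 0], [0, 0, 34]]
    - [60, [-41, 325, 0], [0, 0, 39]]
    - [60, [-46, 365, 0], [0, 0, 44]]
    - [60, [-51, 405, 0], [0, 0, 49]]
    - [60, [-56, 445, 0], [0, 0, 53]]
    - [60, [-61, 485, 0], [0, 0, 56]]
    - [60, [-65, 515, -10], [0, 0, 58]]
    - [60, [-66, 525, -20], [0, 0, 58]]
    - [60, [-66, 525, -20], [0, 0, 58]]
    - [60, [-66, 525, -20], [0, 0, 58]]

```text
time_s: 15.15
eef_pos: [457.1, 270.8, 208.6]
ee_rot: [-0.0, 0.495, 0.869, -0.001]
force: [0.5, -0.5, 0.0]
grip_width: 0.704
grip_force: 0.0
```

Run:
```python
from fit import *
s=ctrl.sense(); print(s['time_s'],s['eef_pos'],s['ee_rot'],s['joints'])
cap('wrist','w3.png');z=load('wrist');P=cloud(z);C=z['p'].astype(int);k=np.isfinite(P).all(-1);P=P[k];C=C[k]
box=lambda x0,x1,y0,y1,z0,z1:(P[:,0]>x0)&(P[:,0]<x1)&(P[:,1]>y0)&(P[:,1]<y1)&(P[:,2]>z0)&(P[:,2]<z1)
q=P[box(420,500,220,320,120,135)]; print('top',len(q),np.median(q,0),cv2.minEnclosingCircle(q[:,:2].astype(np.float32)))
q=P[box(420,500,220,320,70,118)]; print('h13',circ(q[:,:2],13),len(q))
q=P[box(420,510,220,320,14,44)]; print('head27',circ(q[:,:2],27),len(q))
m=box(400,530,200,360,3,10)&(C[:,2]-C[:,0]>35); q=P[m]; print('coaster',cv2.minEnclosingCircle(q[:,:2].astype(np.float32)),np.median(q[:,2]))
```

```text
15.15 [457.09700451 270.76046301 208.63108503] [-4.11764691e-04  4.94571247e-01  8.69136735e-01 -6.69309917e-04] [ 3.14222218e-01  3.45750016e-01  1.51304113e+00 -3.05737490e-04
  1.28434557e+00 -2.21804239e-01]
top 934 [459.17925636 270.8941878  126.28002663] ((459.709716796875, 269.89398193359375), 13.047266006469727)
h13 [447.42314472 289.13683471  13.        ] 390
head27 [434.38645066 311.85185135  27.        ] 188
coaster ((466.09576416015625, 267.1147766113281), 54.660743713378906) 6.413672346230896
```

Call:
apply_moves:
  targets:
    - [60, [1.8, -0.3, -20], [0, 0, 0]]
    - [60, [1.8, -0.3, -60], [0, 0, 0]]
    - [60, [1.8, -0.3, -95], [0, 0, 0]]
    - [60, [1.8, -0.3, -120], [0, 0, 0]]
    - [60, [1.8, -0.3, -129], [0, 0, 0]]
    - [60, [1.8, -0.3, -129], [0, 0, 0]]
    - [40, [1.8, -0.3, -129], [0, 0, 0]]
    - [20, [1.8, -0.3, -129], [0, 0, 0]]
    - [15, [1.8, -0.3, -129], [0, 0, 0]]
    - [15, [1.8, -0.3, -129], [0, 0, 0]]
    - [15, [1.8, -0.3, -129], [0, 0, 0]]
    - [15, [1.8, -0.3, -129], [0, 0, 0]]
  squeeze: 110

```text
time_s: 16.4
eef_pos: [459.8, 271.3, 81.8]
ee_rot: [0.001, 0.494, 0.869, 0.001]
force: [-1.3, -1.6, 6.9]
grip_width: 0.276
grip_force: 107.2
```

Run:
```python
from h import *
s=ctrl.sense(); print(s['time_s'],s['eef_pos'],s['ee_rot'],s['grip_width'],s['grip_force'],s['force'])
```

```text
16.4 [459.77352194 271.26321077  81.75910777] [8.27007058e-04 4.94401345e-01 8.69233092e-01 6.76795844e-04] 0.2759019312473824 107.21988022327423 [-1.27607444 -1.63891478  6.87426557]
```

Call:
apply_moves:
  targets:
    - [15, [0, 0, 5], [0, 0, 0]]
    - [15, [0, 0, 18], [0, 0, 0]]
    - [15, [0, 0, 40], [0, 0, 0]]
    - [15, [0, 0, 70], [0, 0, 0]]
    - [15, [0, 0, 100], [0, 0, 0]]
    - [15, [0, -5, 125], [0, 0, -1]]
    - [15, [0, -18, 145], [0, 0, -3]]
    - [15, [0, -40, 158], [0, 0, -6]]
    - [15, [0, -67, 160], [0, 0, -9]]
    - [15, [0.5, -97, 160], [0, 0, -12]]
    - [15, [1, -127, 160], [0, 0, -15]]
    - [15, [1, -157, 160], [0, 0, -18]]
    - [15, [1.5, -187, 160], [0, 0, -22]]
    - [15, [2, -217, 160], [0, 0, -26]]
    - [15, [2, -245, 160], [0, 0, -30]]
    - [15, [2, -268, 160], [0, 0, -33]]
    - [15, [2, -284, 160], [0, 0, -34.3]]
    - [15, [2, -292, 160], [0, 0, -34.3]]
    - [15, [2, -292, 160], [0, 0, -34.3]]

```text
time_s: 18.3
eef_pos: [461.2, -21.2, 240.7]
ee_rot: [0.0, 0.729, 0.685, 0.0]
force: [0.3, 0.5, -2.2]
grip_width: 0.279
grip_force: 108.0
```

Run:
```python
from h import *
s=ctrl.sense(); print(s['time_s'],s['joints'],s['eef_pos'],s['ee_rot'],s['grip_width'],s['grip_force'],s['force'])
zp=np.array([-.5724,.036,.819]);top=np.array([531,-25,100])
for h in (80,45): print(h,top+(h+75.8)*zp-s['eef_pos'])
```

```text
18.3 [-3.00724881e-01  1.64604249e-01  1.66188045e+00  3.66372982e-05
  1.31459291e+00 -2.37974505e-01] [461.16634191 -21.24780756 240.70315203] [2.15241645e-04 7.28943890e-01 6.84573399e-01 1.42487588e-04] 0.27938371059511746 107.95879125595093 [ 0.34332793  0.52224168 -2.1835298 ]
80 [-19.34626191   1.85660756 -13.10295203]
45 [  0.68773809   0.59660756 -41.76795203]
```

Call:
apply_moves:
  targets:
    - [15, [-3, 0, -1], [-0.3, -5, 0]]
    - [15, [-6, 0.5, -3], [-0.6, -10, 0]]
    - [15, [-9, 1, -5], [-0.9, -15, 0]]
    - [15, [-12, 1, -7], [-1.3, -20, 0]]
    - [15, [-15, 1.5, -9], [-1.6, -25, 0]]
    - [15, [-17, 2, -11], [-1.9, -30, 0]]
    - [15, [-19, 2, -13], [-2.2, -34.9, 0]]
    - [15, [-19, 2, -13], [-2.2, -34.9, 0]]
    - [15, [-19, 2, -13], [-2.2, -34.9, 0]]
    - [15, [-19, 2, -13], [-2.2, -34.9, 0]]

```text
time_s: 19.3
eef_pos: [442.8, -18.7, 227.9]
ee_rot: [0.219, 0.695, 0.654, 0.205]
force: [0.5, -0.6, -2.7]
grip_width: 0.279
grip_force: 108.7
```

Run:
```python
from fit import *
from scipy.spatial.transform import Rotation as R
s=ctrl.sense(); q=s['ee_rot']; tz=R.from_quat([q[1],q[2],q[3],q[0]]).as_matrix()[:,2]
print(s['time_s'],s['joints'],s['eef_pos'],tz,s['grip_width'],s['grip_force'])
cap('scene');cap('side')
zp=np.array([-.5724,.036,.819]);top=np.array([531,-25,100])
for n in('scene','side'):
    z=load(n);P=cloud(z);C=z['p'].astype(int);k=np.isfinite(P).all(-1);P=P[k];C=C[k]
    w=P-top; a=w@zp; rad=np.linalg.norm(w-a[:,None]*zp,axis=1)
    m=(a>55)&(a<140)&(rad<42); print(n,m.sum())
    # head: fit cylinder r27 offset in plane perpendicular, dark pixels
    e1=np.array([.819,-.0515,.574]);e1/=np.linalg.norm(e1);e2=np.cross(zp,e1)
    h=(a>82)&(a<118)&(rad<42)
    xy=np.c_[w[h]@e1,w[h]@e2]; print(' head off',circ(xy,27),h.sum())
    print(' a range',np.percentile(a[m],[1,5,50]))
    m=(rad<25)&(abs(a)<15)&(C[:,2]-C[:,0]>40); print(' pin head a',np.percentile(a[m],[5,50,95]), 'off',np.c_[w[m]@e1,w[m]@e2].mean(0),m.sum())
a=load('scene')['p'][120:320,240:440];b=load('side')['p'][100:300,180:380]
cv2.imwrite('pics/s6.png',cv2.resize(np.hstack([a,b]),(800,400)))
```

```text
19.3 [-0.4344803  -0.17000712  2.15798572  0.37237384  0.60960794 -0.6206205 ] [442.83289221 -18.65815525 227.8690907 ] [ 0.57158692 -0.03560311 -0.81976875] 0.2792042276864617 108.73783977047395
scene 797
 head off [-1.05162057  0.6572977  27.        ] 486
 a range [ 80.54456256  82.94179808 109.54332359]
 pin head a [-6.85289036 -0.78182821  0.35885687] off [3.87787995 2.22598226] 89
side 654
 head off [-0.05817091  0.65794533 27.        ] 284
 a range [ 81.25658017  85.34762035 120.51864085]
 pin head a [-3.11755465 -0.13003674  2.44585267] off [0.47141344 0.43470192] 109
```

View pics/s6.png

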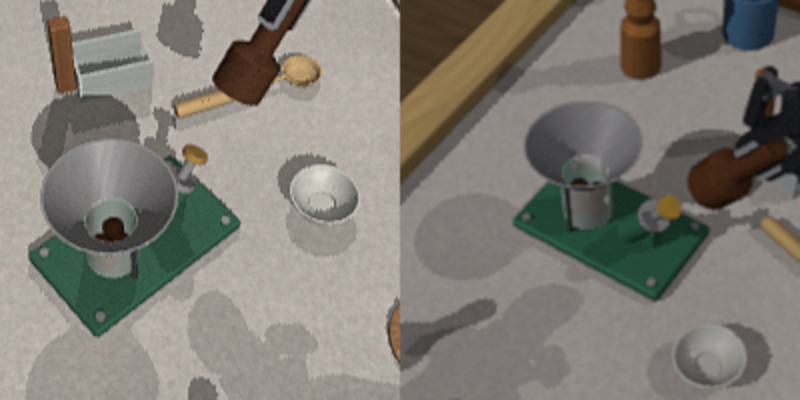

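The mallet head at (245,70) is coaxial with the pin to about 2 mm, with its face 80 mm above the pin head. First blow.

Call:
apply_moves:
  targets:
    - [15, [11.4, -0.7, -16.4], [0, 0, 0]]
    - [15, [25.8, -1.6, -36.9], [0, 0, 0]]
    - [15, [41.2, -2.6, -59], [0, 0, 0]]
    - [15, [56.7, -3.6, -81.1], [0, 0, 0]]
    - [15, [56.7, -3.6, -81.1], [0, 0, 0]]

```text
time_s: 19.9
eef_pos: [499.7, -22.4, 144.4]
ee_rot: [0.218, 0.695, 0.653, 0.205]
force: [-5.4, -1.5, 3.7]
grip_width: 0.279
grip_force: 109.6
```

Run:
```python
from h import *
s=ctrl.sense(); d=s['eef_pos']-[442.83,-18.66,227.87]; zp=np.array([-.5724,.036,.819])
print(s['time_s'],-d@zp,d+(-d@zp)*zp,s['force'],s['force']@zp,s['grip_width'],s['ee_rot'])
```

```text
19.9 101.04304375522526 [-0.97704662 -0.07789959 -0.71659988] [-5.36187506 -1.48579058  3.68023744] 6.029763284504833 0.2791772801051357 [0.21775421 0.69547447 0.65334421 0.20503587]
```

About 21 mm driven, which agrees with the spring force. Lift clear, wait, then the second blow.

Call:
apply_moves:
  targets:
    - [15, [-14, 0.9, 19.7], [0, 0, 0]]
    - [15, [-28, 1.7, 39.3], [0, 0, 0]]
    - [15, [-42.9, 2.7, 61.4], [0, 0, 0]]
    - [15, [-42.9, 2.7, 61.4], [0, 0, 0]]
    - [15, [-42.9, 2.7, 61.4], [0, 0, 0]]
    - [15, [-42.9, 2.7, 61.4], [0, 0, 0]]
    - [15, [-42.9, 2.7, 61.4], [0, 0, 0]]
    - [15, [-42.9, 2.7, 61.4], [0, 0, 0]]
    - [15, [-31, 2, 44.3], [0, 0, 0]]
    - [15, [-15.5, 1, 22.1], [0, 0, 0]]
    - [15, [0, 0, 0], [0, 0, 0]]
    - [15, [0, 0, 0], [0, 0, 0]]

```text
time_s: 21.1
eef_pos: [499.4, -22.5, 144.1]
ee_rot: [0.218, 0.696, 0.653, 0.205]
force: [-5.4, -1.7, 4.0]
grip_width: 0.277
grip_force: 109.6
```

Run:
```python
from h import *
s=ctrl.sense(); d=s['eef_pos']-[442.83,-18.66,227.87]; zp=np.array([-.5724,.036,.819])
print(s['time_s'],-d@zp,d+(-d@zp)*zp,s['force'],s['force']@zp,s['grip_width'],s['ee_rot'])
```

```text
21.1 101.08978020612918 [-1.3052745  -0.24261869 -0.9387755 ] [-5.39142331 -1.70260012  3.96960238] 6.2758614476359 0.27744199138981507 [0.21790109 0.69563799 0.65316907 0.20488305]
```

Second blow done. Retreat along the pin axis and bring the mallet upright.

Call:
apply_moves:
  targets:
    - [15, [-14, 0.9, 19.7], [0, 0, 0]]
    - [15, [-28, 1.7, 39.3], [0, 0, 0]]
    - [15, [-42.9, 2.7, 61.4], [0, 0, 0]]
    - [15, [-56.7, 3.6, 81.1], [0, 0, 0]]
    - [15, [-55, 3, 83], [0.3, 5, 0]]
    - [15, [-52, 3, 85], [0.6, 10, 0]]
    - [15, [-49, 2.5, 87], [0.9, 15, 0]]
    - [15, [-46, 2, 89], [1.3, 20, 0]]
    - [15, [-43, 2, 91], [1.6, 25, 0]]
    - [15, [-40, 1.5, 93], [1.9, 30, 0]]
    - [15, [-38, 1.5, 95], [2.2, 34.9, 0]]
    - [15, [-38, 1.5, 95], [2.2, 34.9, 0]]
    - [15, [-38, 1.5, 95], [2.2, 34.9, 0]]

```text
time_s: 22.4
eef_pos: [460.4, -21.0, 241.3]
ee_rot: [0.001, 0.729, 0.685, 0.0]
force: [-0.4, -0.3, -2.4]
grip_width: 0.28
grip_force: 109.0
```

Run:
```python
from fit import *
s=ctrl.sense();print(s['time_s'],s['eef_pos'],s['ee_rot'],s['grip_width'])
cap('scene');cap('side');top=np.array([531,-25,100]);zp=np.array([-.5724,.036,.819])
t=s['eef_pos']
for n in('scene','side'):
    z=load(n);P=cloud(z);C=z['p'].astype(int);k=np.isfinite(P).all(-1);P=P[k];C=C[k]
    w=P-top;a=w@zp;rad=np.linalg.norm(w-a[:,None]*zp,axis=1)
    m=(rad<25)&(abs(a)<30)&(C[:,2]-C[:,0]>40);print(n,'pin a',np.percentile(a[m],[5,50,95]),m.sum())
    m=(np.hypot(P[:,0]-t[0],P[:,1]-t[1])<45)&(P[:,2]>t[2]-100)&(P[:,2]<t[2]-36);q=P[m];print(' mallet bottom rel TCP',np.percentile(q[:,2],[.5,2])-t[2],len(q))
    for lo,hi in((-74,-58),(-58,-36)):
        g=q[(q[:,2]-t[2]>lo)&(q[:,2]-t[2]<hi)];c=circ(g[:,:2],27);print('  head off',lo,hi,c[:2]-t[:2],len(g))
```

```text
22.4 [460.44802564 -20.96908504 241.25558238] [6.86059969e-04 7.28969970e-01 6.84545312e-01 1.65409085e-04] 0.2804262549008804
scene pin a [-7.33084672 -1.21265373  0.29638064] 87
 mallet bottom rel TCP [-75.67353039 -74.25309145] 360
  head off -74 -58 [38.60518582 26.07652294] 141
  head off -58 -36 [37.73695233 27.49382036] 209
side pin a [-3.40143412 -0.21586247  2.55995618] 110
 mallet bottom rel TCP [-75.80289945 -74.09392282] 334
  head off -74 -58 [-0.81887908 -0.01483913] 133
  head off -58 -36 [-0.71022871 -0.01522661] 193
```

The pin has sprung back, and the mallet is upright and hasn't slipped. Return it to the coaster.

Call:
apply_moves:
  targets:
    - [15, [0, 6, 0], [0, 0, 1]]
    - [15, [0, 20, 0], [0, 0, 3]]
    - [15, [1, 45, 0], [0, 0, 6]]
    - [15, [1, 75, 0], [0, 0, 9]]
    - [15, [2, 105, 0], [0, 0, 13]]
    - [15, [2, 135, 0], [0, 0, 17]]
    - [15, [3, 165, 0], [0, 0, 21]]
    - [15, [3, 195, 0], [0, 0, 25]]
    - [15, [4, 225, 0], [0, 0, 29]]
    - [15, [4, 252, 0], [0, 0, 32]]
    - [15, [5, 273, 0], [0, 0, 33]]
    - [15, [5, 285, -5], [0, 0, 33]]
    - [15, [5, 289, -20], [0, 0, 33]]
    - [15, [5, 289, -50], [0, 0, 33]]
    - [15, [5, 289, -85], [0, 0, 33]]
    - [15, [5, 289, -115], [0, 0, 33]]
    - [15, [5, 289, -138], [0, 0, 33]]
    - [15, [5, 289, -149], [0, 0, 33]]
    - [15, [5, 289, -154], [0, 0, 33]]
    - [15, [5, 289, -154], [0, 0, 33]]

```text
time_s: 24.5
eef_pos: [466.0, 268.0, 87.4]
ee_rot: [0.0, 0.504, 0.863, 0.0]
force: [0.4, -0.1, -2.7]
grip_width: 0.279
grip_force: 109.0
```

Run:
```python
from h import *
s=ctrl.sense();print(s['time_s'],s['eef_pos'],s['ee_rot'],s['force'])
```

```text
24.5 [466.04735921 268.03644073  87.37214159] [1.48554674e-04 5.04396778e-01 8.63471976e-01 1.24977966e-04] [ 0.37765118 -0.14466448 -2.72427323]
```

Call:
apply_moves:
  targets:
    - [15, [0, 0, -2], [0, 0, 0]]
    - [15, [0, 0, -4], [0, 0, 0]]
    - [15, [0, 0, -5.5], [0, 0, 0]]
    - [15, [0, 0, -5.5], [0, 0, 0]]
    - [27, [0, 0, -5.5], [0, 0, 0]]
    - [33, [0, 0, -5.5], [0, 0, 0]]
    - [45, [0, 0, -5.5], [0, 0, 0]]
    - [60, [0, 0, -5.5], [0, 0, 0]]
    - [60, [0, 0, -5.5], [0, 0, 0]]
    - [60, [0, 0, -5.5], [0, 0, 0]]
    - [60, [0, 0, 10], [0, 0, 0]]
    - [60, [0, 0, 40], [0, 0, 0]]
    - [60, [0, 0, 80], [0, 0, 0]]
    - [60, [0, 0, 120], [0, 0, 0]]
    - [60, [0, 0, 145], [0, 0, 0]]
    - [60, [0, 0, 145], [0, 0, 0]]

```text
time_s: 26.1
eef_pos: [467.1, 268.5, 235.8]
ee_rot: [0.002, 0.504, 0.864, 0.003]
force: [0.4, 0.5, -0.6]
grip_width: 0.704
grip_force: 0.0
```

Run:
```python
from h import *
s=ctrl.sense();print(s['time_s'],s['eef_pos'],s['force'])
cap('scene');cap('side');cap('wrist')
z=load('wrist');P=cloud(z).reshape(-1,3);P=P[np.isfinite(P).all(1)]
q=P[(abs(P[:,0]-465)<40)&(abs(P[:,1]-268)<40)&(P[:,2]>118)&(P[:,2]<135)];print('top',np.median(q,0),np.ptp(q,axis=0),cv2.minEnclosingCircle(q[:,:2].astype(np.float32)))
cv2.imwrite('pics/end.png',cv2.resize(np.hstack([load('scene')['p'][80:360,130:530],load('wrist')['p'][:280,120:520]]),(800,280)))
```

```text
26.1 [467.10193506 268.51327257 235.75675762] [ 0.36024249  0.46276475 -0.56887762]
top [465.69024816 268.23726163 126.28764693] [25.28682297 25.15316953 10.26642594] ((466.2098388671875, 266.9489440917969), 12.977633476257324)
```

View pics/end.png

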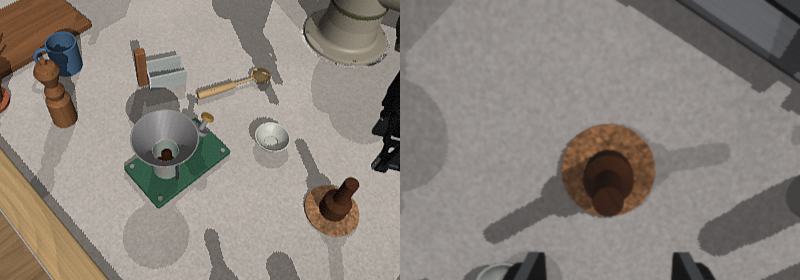

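The mallet stands at (335,205) on the coaster, the scoop is upright at (160,72), the nuts are in the chamber and the bystanders look unmoved. Handing in.

```bash
python3 -c "
from rig import ctrl
print(ctrl.finish_job())"
```

```text
the job is handed in; nothing more can be done
None
```

I handed the job in at about 26 s; no verdict came back, but by my measurements the nuts are in the chamber, both blows drove the pin about 21 mm, it sprang back, and the scoop and mallet stand in place.

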